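# Hold the roasted garlic over the bowl with the tongs

### The arm

A 6-joint arm with a two-finger parallel gripper is mounted at the origin on a cart in front of the work surface, level with it; the furniture and walls round the work are solid. World frame = base frame: x ahead of the robot, y to its left, z up, the work surface at z = 0. Lengths are in m, angles in rad, forces in N, time in s.
With the tool pointing down it reaches from about 0.25 to 0.725 m from the base axis. Payload 9.7 kg.
Tool frame: the origin (TCP) lies at the very end of the fingers, on their centre line; the grasp point (between the pads) lies 19 mm behind it; z points along the fingers, y is the line along which they close (so a half turn about z gives the same grasp; the last joint's range is limited). The gripper opens to 85 mm and grips with 20 to 120 N. Pads are 22 mm wide; open, the fingers measure 114 mm over their backs; the gripper's body (76 mm by 85 mm) begins 54 mm behind the grasp point. The pads swing forward as they close: fully open they stand 13 mm farther back than shut.
Start: joints at [1.323, 0.087, 0.176, 1.66, 0, 1.571], TCP at [0.135, 0.533, 0.231] pointing down, gripper open.
Joint ranges: [-3.13, 3.13], [-0.85, 1.81], [-1.15, 1.24], [-2.2, 2.28], [-1.44, 1.52], [-3.14, 3.14]. Speed limits (rad/s): [2.22, 2.22, 2.57, 3.14, 3.14, 3.14].

### API

Orientations are given as a rotation vector (axis times angle).
In Python, from plant import manip, vision gives the robot as it stands.
- The arm moves only by the tool carry_out, never from a script. Its arguments are lists of equal length, an entry for each row: "offset": the shift along the world's x, y, z in mm, a list of three; "yaw": the turn about the world's z in degrees; "fingers": the finger opening in mm, from 0 to 85.4. A call has 1 to 12 rows; each row is the pose to reach, as a shift and turn from the pose commanded when the call began; what a row does not reach only later rows make up. A row lasts 1/8 s, in which the tool goes at most 62.5 mm and 10.7 degrees, less where a joint would pass 70% of its speed; a pose out of reach is approached as far as the arm can. A call with a gripper value outside its range is refused whole. The fingers move at their own pace and stop on an object; the grip force is fixed at half the most. Time passes only in rows, so rows that repeat a pose let the fingers close. It gives the time, the measured TCP pose, the force, the opening and the grip force at its end, in the units of the state.
- manip.read_state(): the state, without advancing time (a new reading comes with each control period).
- vision.read_camera(name): name is "scene" or "top" or "wrist"; returns a dict with "color" (400x640x3 uint8, red, green, blue), "fx", "fy", "cx", "cy" (pixels), "R" (3x3) and "t" (3): a world point X has camera coordinates R X + t; the wrist camera has in their place "tool_from_camera" (4x4, takes a point from camera to tool coordinates, whose origin is the TCP and whose axes are the flange's). Camera axes: x right, y down, z forward; pixel columns grow to the right and rows downward; lengths in m; the calibration is good to about 2 mm. The wrist camera is an equidistant fisheye: a pixel r from the principal point sees the ray r / f radians off the axis. A picture is of the moment at which its call begins: read the wrist's pose just before it. There is no depth.
- manip.finish_job(): hands the job in; it is judged then, once.
Trained networks look in a picture, given as the dict that the camera call returned (one of the last four; its "shot" number tells which), for a name from the list of things; names that differ only in an ending like _2 or _b are one class to them, and where a whole thing is asked for, a point or a joint stands for the part that bears it (a point fixed in the world has none). Each returns a list of dicts, best first, with "score" (0 to 1); they miss things now and then, are a little off and sometimes report something else, mostly with a low value. They report only what shows in the picture. A call takes as long as a camera call.
- vision.recognise(picture, label): "position" ([column, row] as shares, 0 to 1, of the picture: columns of its width, rows of its height, amid what is visible of it).
- vision.place_of(picture, label): "position" ([column, row] as shares, 0 to 1, of the picture: columns of its width, rows of its height: a listed point, or the origin of a listed thing).
The state is a dict: "clock": time; "joints": joint angles; "joint_vel": joint speeds; "effort": joint torques, N m; "tcp_pos": TCP position; "tool_rot": TCP orientation; "ft_force": force on the tool from outside, world axes, zero at the start; "torque": the same for the moment, N m; "gripper_width": finger opening in m; "grip_force": force on a finger pad.
Only numpy, scipy, OpenCV 4.12 (cv2) and the standard library are available. Lean on these libraries where they do the work, as an engineer would, in place of code of your own. Each camera call takes 0.05 s, during which the arm holds its last target. There are 200 camera calls.

### The job

The garlic bulb on the baking tray is straight from the oven and too hot to touch: pick up the kitchen tongs, close their two heads on the bulb without the gripper touching it, and hold it over the middle of the white bowl, about a hand's breadth above the rim, so that its oil drips into the bowl. Leave the lemon lying on the tray, and let the tray, the bowl and the salt shaker stand where they are. Finish while still holding: the bulb stays lifted in the closed tongs above the bowl, and nothing is put down or let go.

Things in the scene. Friction and masses are not known exactly. Their poses are not given: they have to be found in the camera images.
- tongs: Steel spring tongs 200 mm long with black grips, lying on their side on the worktop. Origin: foot of the hinge pin (34 mm high), at the near end; x runs along the middle line to the heads, z up along the pin. Arms 22 mm tall (z 6 to 28 mm), heads 34 mm tall. Open: 62 mm over the grips, 90 mm between the heads (72 mm at their rear edges). 0.12 kg, balanced at about x = 75 mm.
- tongs_grip (a point): Point on the tongs' middle line between the two black grips (each 46 mm long), 83 mm from the hinge, 17 mm above the underside: the place to squeeze. Squeezing them together by 1 mm brings the heads 2.1 mm together. On the garlic they stand about 48 mm apart over the outside. They are pushed apart by a spring, about 4 N when open, 6 N on the garlic. Axes as the tongs'.
- tongs_mouth (a point): Middle of the space between the two heads, 176 mm from the hinge and 93 mm ahead of tongs_grip, 17 mm above the tongs' underside. Each head is a shallow scoop 40 mm long, hollow to the inside, about 10 mm thick over all. Axes as the tongs'.
- tongs_left: The tongs' left arm (at +y of the tongs) with its grip and head, hinged on the pin; its origin lies at the foot of the pin. Each arm swings in by up to 0.22 rad (0 open, 0.22 shut) and both always mirror each other, with a spring that opens them.
- tongs_right: The tongs' right arm (at -y of the tongs) with its grip and head, hinged on the pin; its origin lies at the foot of the pin.
- rack: Steel wire cooling rack on the hob, 190 x 260 mm (its x and y), fixed, its top 34.5 mm above the hob; origin under its centre. The hob is level with the worktop.
- tray: Dark steel baking tray, 150 x 220 mm (its x and y), on the rack; origin under its centre, z up. Floor 3 mm thick, rolled rim 10 mm high. Loose, 0.6 kg. The garlic and the lemon lie on it side by side along its y, about 110 mm apart, either one on either side.
- garlic: The garlic bulb, whitish, round, 60 mm wide and 59 mm high, with a pointed neck, 0.04 kg, standing on the tray. Origin: centre of its underside, z up.
- garlic_mid (a point): Middle of the garlic bulb at its widest part (60 mm across), 22 mm above its underside.
- lemon: A yellow lemon lying on the same tray, 72 x 55 mm, 56 mm high; stays there. Origin: centre of its underside.
- bowl: White ceramic bowl on the worktop, round, 130 mm wide at the rim and 55 mm high, loose; origin: centre of its underside.
- salt: Salt shaker on the hob between rack and bowl, 44 mm wide, 90 mm tall; a bystander. Origin: centre of its underside.

How it is judged:
On the way, in this order (a step that is already met when the one before it is completed fails the run):
1. the tongs are picked up in the gripper, their grip at least 5 cm up, before they touch the garlic (height (world z) of tongs_grip above 0.05 m and contact force between the fingers and tongs above 0.5 N and contact force between garlic and tongs below 0.05 N), for 0.1 s.
2. the garlic is gripped between both heads of the tongs and lifted at least 3 cm off the tray (contact force between garlic and tongs_left above 0.3 N and contact force between garlic and tongs_right above 0.3 N and z of garlic_mid in the frame of tray above 0.055 m), for 0.2 s.
At the end, for the whole second after the job is handed in: The garlic is pressed by both heads of the tongs (over 0.3 N each) while the fingers hold the tongs, its middle within 40 mm of the bowl's axis and 115 to 240 mm above the bowl's underside, still (under 30 mm/s), touching neither fingers nor bowl; bowl upright; the lemon is on the tray (contact force between garlic and tongs_left above 0.3 N and contact force between garlic and tongs_right above 0.3 N and contact force between the fingers and tongs above 1 N and contact force between each of the fingers, bowl and garlic below 0.05 N and contact force between bowl and tongs below 0.05 N and horizontal distance between garlic_mid and bowl below 0.04 m and z of garlic_mid in the frame of bowl between 0.115 and 0.24 m and linear speed of garlic below 0.03 m/s and z of lemon in the frame of tray below 0.03 m and angle between bowl's own z axis and vertical below 0.1 rad); the arm keeps its last pose, push and grip.
It fails at once if the gripper or arm touches the hot garlic (contact force between any of the fingers, the arm and garlic above 0.3 N).
It fails at once if the bowl is pushed more than 3 cm from its place (distance of bowl from where it was at the start of the episode above 0.03 m).
It fails at once if the lemon is pushed more than 4 cm or taken off the tray (distance of lemon from where it was at the start of the episode above 0.04 m).
It fails at once if the tray is pushed more than 4 cm (distance of tray from where it was at the start of the episode above 0.04 m).
It fails at once if the salt shaker is pushed more than 3 cm or knocked over (distance of salt from where it was at the start of the episode above 0.03 m or angle between salt's own z axis and vertical above 0.5 rad).
It also fails if it takes over 48 s, if anything falls off the work surface, if the arm or the gripper's body presses on something with over 40 N, if the wrist force passes 120 N, or if a joint passes its speed limit or range.

## Working session

There is one attempt and no reset: what is moved stays moved. The work goes in short steps, Python scripts to look and compute and a tool call to move; the robot and the scene stay as the last step left them, time stands still between calls to the robot, and variables do not carry over. Pictures are saved under pics/ and viewed, at most 12 in all, crops included, and the job is handed in when it is done.

Besides the shell and the picture viewer there is one more tool, called after "Call:" as name([rows], argument=value, ...), one row to a line, values as JSON. carry_out: Moves the arm, as the interface text tells. Its arguments: {"type":"object","properties":{"offset":{"type":"array"},"yaw":{"type":"array"},"fingers":{"type":"array"}},"required":["offset","yaw","fingers"]}

```bash
ls; mkdir -p pics; cat > h.py <<'E'
import numpy as np, cv2
from plant import manip, vision
from scipy.spatial.transform import Rotation as Ro
def ray(p,uv,st=None):
    px=np.array([uv[0]*640,uv[1]*400])
    d=np.array([(px[0]-p['cx'])/p['fx'],(px[1]-p['cy'])/p['fy']])
    if 'R' in p:
        R=np.array(p['R']);t=np.array(p['t'])
        v=R.T@np.array([d[0],d[1],1]);o=-R.T@t
    else:
        th=np.hypot(*d);v=np.array([*(d/max(th,1e-9)*np.sin(th)),np.cos(th)])
        T=np.array(p['tool_from_camera']);W=Ro.from_rotvec(st['tool_rot']).as_matrix()
        v=W@T[:3,:3]@v;o=np.array(st['tcp_pos'])+W@T[:3,3]
    return o,v/np.linalg.norm(v)
def onz(o,v,z): return o+v*(z-o[2])/v[2]
def tri(rs):
    A=sum(np.eye(3)-np.outer(v,v) for o,v in rs);b=sum((np.eye(3)-np.outer(v,v))@o for o,v in rs)
    return np.linalg.solve(A,b)
E
cat > m.py <<'E'
from h import *
np.set_printoptions(precision=4,suppress=True)
st=manip.read_state();P={n:vision.read_camera(n) for n in("scene","top","wrist")}
for n in P: cv2.imwrite(f'pics/a_{n}.png',P[n]['color'][:,:,::-1])
Z=dict(tongs=0,tongs_grip=.017,tongs_mouth=.017,rack=0,tray=.0345,garlic=.0375,garlic_mid=.0595,lemon=.0375,bowl=0,salt=0)
for k,z in Z.items():
    rs=[]
    for n in P:
        r=vision.place_of(P[n],k)
        for c in r[:2]:
            o,v=ray(P[n],c['position'],st);print(k,n,round(c['score'],2),np.array(c['position'])*[640,400],onz(o,v,z))
        if n!='wrist' and r and r[0]['score']>.5: rs.append(ray(P[n],r[0]['position'],st))
    if len(rs)>1: print('   tri',tri(rs))
print(st)
E
python3 m.py; python3 -c "
import cv2,numpy as np
cv2.imwrite('pics/ab.png',cv2.resize(np.vstack([cv2.imread('pics/a_scene.png'),cv2.imread('pics/a_top.png')]),(480,600),interpolation=3))"
```

```text
pics
tongs scene 0.85 [405.824 203.4  ] [0.3667 0.0725 0.    ]
tongs scene 0.66 [284.8 199.2] [0.6488 0.2026 0.    ]
tongs top 0.82 [385.28 269.  ] [0.359  0.0814 0.    ]
   tri [0.3616 0.0836 0.0091]
tongs_grip scene 0.76 [375.808 193.4  ] [0.4434 0.0907 0.017 ]
tongs_grip top 0.59 [378.496 228.92 ] [0.4476 0.0922 0.017 ]
tongs_grip wrist 0.85 [145.216 387.2  ] [0.4438 0.104  0.017 ]
   tri [0.4453 0.092  0.0178]
tongs_mouth scene 0.69 [339.776 189.92 ] [0.5314 0.1208 0.017 ]
tongs_mouth scene 0.24 [301.696 169.32 ] [0.6639 0.0842 0.017 ]
tongs_mouth top 0.16 [222.72 201.92] [0.5259 0.4404 0.017 ]
rack scene 0.75 [287.808 268.12 ] [0.5237 0.4012 0.    ]
tray scene 0.68 [288.  242.4] [0.5435 0.3642 0.0345]
tray top 0.74 [251.072 194.8  ] [0.5354 0.374  0.0345]
tray top 0.4 [385.408 267.72 ] [0.3601 0.0872 0.0345]
   tri [0.5352 0.3735 0.0455]
garlic scene 0.64 [287.168 266.   ] [0.5097 0.4252 0.0375]
garlic top 0.55 [227.712 206.32 ] [0.511  0.4259 0.0375]
   tri [0.5102 0.4256 0.0379]
garlic_mid scene 0.94 [286.208 258.4  ] [0.5108 0.4257 0.0595]
garlic_mid top 0.63 [226.304 202.   
[... 365 characters left out ...]
 [0.6721 0.0767 0.0034]
salt scene 0.68 [283.712 201.   ] [0.6474 0.2103 0.    ]
salt top 0.78 [323.904 143.8  ] [0.6594 0.2024 0.    ]
salt top 0.26 [276.032 190.12 ] [0.5517 0.3197 0.    ]
   tri [ 0.6583  0.2006 -0.0092]
{'clock': 0.0, 'joints': array([1.323 , 0.0874, 0.1751, 1.6598, 0.    , 1.5708]), 'joint_vel': array([ 0.0007,  0.0009,  0.0002,  0.0009,  0.0003, -0.0006]), 'effort': array([  0.0014, -52.0387,  46.4808,   0.016 ,   0.0002,   0.    ]), 'tcp_pos': array([0.1348, 0.533 , 0.2306]), 'tool_rot': array([-0.3882, -3.1173,  0.0019]), 'ft_force': array([0.8933, 0.1235, 0.3146]), 'torque': array([-0.0172,  0.0315, -0.0214]), 'grip_force': 0.0, 'gripper_width': 0.08525243548496014}
```

View pics/a_scene.png

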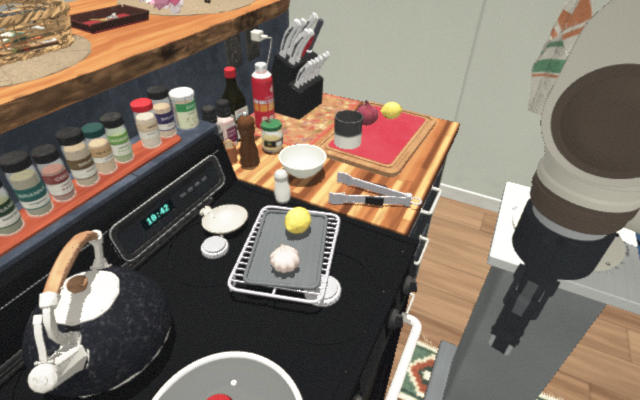

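View pics/a_top.png

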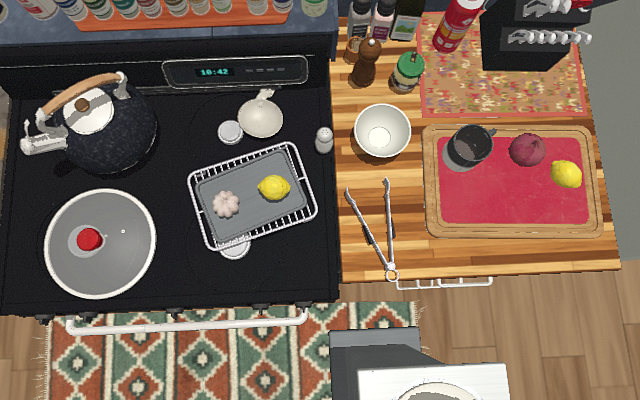

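The scene view shows the garlic at about (285,258) and the lemon at (297,220) on the tray, the bowl at (302,160) and the salt at (283,185). In the top view the tongs' hinge is at about (390,273), with the heads near (348,190) and (387,181). Garlic and bowl both agree with the networks.

```bash
cat > a.py <<'E'
from h import *
p=vision.read_camera("top");st=manip.read_state()
f=lambda u,v,z=.017:onz(*ray(p,(u/640,v/400)),z)
h,l,r=f(390,273,.025),f(348,190,.03),f(387,181,.03)
m=(l+r)/2;d=(m-h)[:2];print(h,l,r,d,np.degrees(np.arctan2(d[1],d[0])),np.hypot(*d))
W=Ro.from_rotvec(st['tool_rot']).as_matrix();print(W)
u=d/np.hypot(*d);print('grip',h[:2]+.083*u,m[:2]-.093*u)
E
python3 a.py
```

```text
[0.34871536 0.07641488 0.025     ] [0.53735332 0.15604706 0.03      ] [0.55414569 0.0662796  0.03      ] [0.19703415 0.03474844] 10.00169463232888 0.20007475785216938
[[-9.69454660e-01  2.45270589e-01  2.18578378e-05]
 [ 2.45270590e-01  9.69454659e-01  4.70206431e-05]
 [-9.65740187e-06  5.09454664e-05 -9.99999999e-01]]
grip [0.43045398 0.0908301 ] [0.45416286 0.09501134]
```

Call:
carry_out([
  [307, -441, -70],
  [307, -441, -70],
  [307, -441, -70],
  [307, -441, -70],
  [307, -441, -70],
  [307, -441, -70],
  [307, -441, -70],
  [307, -441, -70],
  [307, -441, -70],
  [307, -441, -70],
  [307, -441, -70],
  [307, -441, -70],
], yaw=[24, 24, 24, 24, 24, 24, 24, 24, 24, 24, 24, 24], fingers=[85, 85, 85, 85, 85, 85, 85, 85, 85, 85, 85, 85])

```text
clock: 3.2
tcp_pos: [0.4415, 0.0931, 0.1616]
tool_rot: [-0.271, 3.129, 0.0]
ft_force: [0.5, -0.1, -0.1]
gripper_width: 0.0849
grip_force: 0.0
```

```bash
cat > w.py <<'E'
from h import *
import sys
np.set_printoptions(precision=4,suppress=True)
st=manip.read_state();p=vision.read_camera("wrist");cv2.imwrite(sys.argv[1],p['color'][:,:,::-1])
print(st['clock'],st['tcp_pos'],Ro.from_rotvec(st['tool_rot']).as_matrix()[:,1],st['gripper_width'],st['grip_force'])
q=vision.read_camera("scene");t=vision.read_camera("top")
for k,z in dict(tongs=0,tongs_grip=.017,tongs_mouth=.017).items():
    for n,c in(('wrist',p),('scene',q),('top',t)):
        for r in vision.place_of(c,k)[:1]: print(k,n,r['score'],np.array(r['position'])*[640,400],onz(*ray(c,r['position'],st),z))
E
python3 w.py pics/w1.png
```

```text
3.2 [0.4415 0.0931 0.1616] [-0.1718  0.9851  0.0001] 0.08491716392411609 0.0
tongs wrist 0.63 [314.304 105.48 ] [0.3612 0.0755 0.    ]
tongs scene 0.58 [404.608 202.68 ] [0.3704 0.0711 0.    ]
tongs top 0.65 [389.184 267.12 ] [0.3627 0.0723 0.    ]
tongs_grip scene 0.91 [376.192 194.8  ] [0.4405 0.0958 0.017 ]
tongs_grip top 0.71 [376.512 229.08 ] [0.4475 0.0967 0.017 ]
tongs_mouth scene 0.61 [337.984 185.32 ] [0.5439 0.1047 0.017 ]
```

View pics/w1.png

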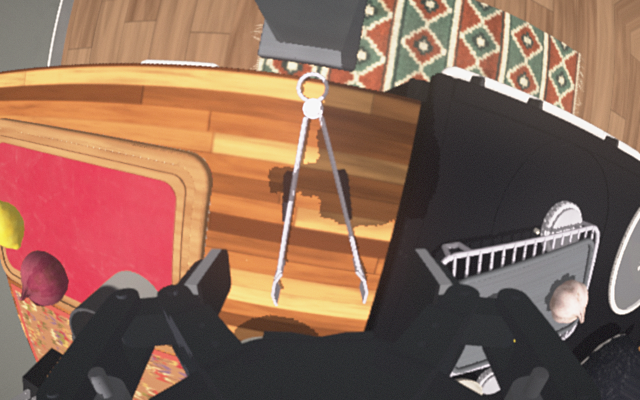

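The wrist view shows the hinge at (313,108), the grips at about (287,187) and (343,187), and the heads at (277,290) and (364,290). I'll project these.

```bash
cat > b.py <<'E'
from h import *
st=manip.read_state();p=vision.read_camera("wrist")
f=lambda u,v,z:onz(*ray(p,(u/640,v/400),st),z)[:2]
h=f(313,108,.034);gl,gr=f(287,185,.028),f(343,185,.028);l,r=f(277,301,.03),f(364,302,.03)
m=(l+r)/2;d=m-h;a=np.degrees(np.arctan2(d[1],d[0]));u=d/np.hypot(*d)
print(h,gl,gr,(gl+gr)/2,l,r,m,a,np.hypot(*d),'grip',h+.083*u,m-.113*u)
E
python3 b.py
```

```text
[0.36548969 0.07464271] [0.43767149 0.06277682] [0.42899428 0.11310627] [0.43333289 0.08794154] [0.56111802 0.06926372] [0.54703665 0.15945538] [0.55407733 0.11435955] 11.89278181051326 0.19272448587160565 grip [0.44670809 0.09174743] [0.44350289 0.09107241]
```

Call:
carry_out([
  [3, -1, -50],
  [3, -1, -100],
  [3, -1, -130],
  [3, -1, -145],
  [3, -1, -156],
  [3, -1, -156],
  [3, -1, -156],
  [3, -1, -156],
], yaw=[1.5, 1.5, 1.5, 1.5, 1.5, 1.5, 1.5, 1.5], fingers=[85, 85, 85, 85, 85, 85, 66, 66])

```text
clock: 4.85
tcp_pos: [0.4455, 0.0914, 0.0062]
tool_rot: [-0.309, 3.125, 0.0]
ft_force: [-0.1, 1.1, 0.3]
gripper_width: 0.0661
grip_force: 0.1
```

Call:
carry_out([
  [0, 0, -3],
  [0, 0, -3],
  [0, 0, -3],
  [0, 0, -3],
  [0, 0, -3],
], yaw=[0, 0, 0, 0, 0], fingers=[66, 60, 57, 57, 57])

```text
clock: 5.48
tcp_pos: [0.4456, 0.0913, 0.003]
tool_rot: [-0.309, 3.125, 0.0]
ft_force: [1.7, 0.7, 5.4]
gripper_width: 0.0571
grip_force: 6.2
```

```bash
python3 w.py pics/w2.png
```

```text
5.475 [0.4456 0.0913 0.003 ] [-0.196   0.9806 -0.    ] 0.057099833195883236 6.177129800344119
tongs scene 0.71 [405.696 205.   ] [0.3651 0.0789 0.    ]
tongs top 0.76 [385.92 268.8 ] [0.3594 0.08   0.    ]
tongs_grip scene 0.94 [374.592 194.92 ] [0.4439 0.0982 0.017 ]
tongs_grip top 0.5 [274.816 190.32 ] [0.5474 0.3216 0.017 ]
tongs_mouth scene 0.68 [341.888 185.4  ] [0.5346 0.1002 0.017 ]
tongs_mouth top 0.55 [364.608 190.68 ] [0.537  0.1168 0.017 ]
```

View pics/w2.png

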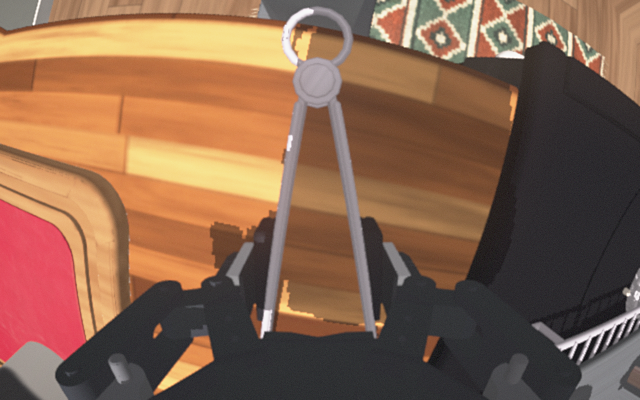

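The fingers sit on the black grips, pad contact at about (250,245) and (385,250), with the hinge centred at (317,82). I'll lift.

Call:
carry_out([
  [0, 0, 10],
  [0, 0, 30],
  [0, 0, 60],
  [0, 0, 90],
  [0, 0, 120],
  [0, 0, 135],
  [0, 0, 135],
  [0, 0, 135],
], yaw=[0, 0, 0, 0, 0, 0, 0, 0], fingers=[57, 57, 57, 57, 57, 57, 57, 57])

```text
clock: 7.08
tcp_pos: [0.4444, 0.0911, 0.136]
tool_rot: [0.309, -3.124, 0.0]
ft_force: [0.0, -0.3, -1.1]
gripper_width: 0.0567
grip_force: 4.5
```

```bash
cat > c.py <<'E'
from h import *
import sys
np.set_printoptions(precision=4,suppress=True)
st=manip.read_state();P=[vision.read_camera(n) for n in("scene","top")]
print(st['clock'],st['tcp_pos'],Ro.from_rotvec(st['tool_rot']).as_matrix()[:,1],st['gripper_width'],st['grip_force'])
for k in sys.argv[2:]:
    rs=[]
    for p in P:
        for r in vision.place_of(p,k)[:1]: print(k,r['score'],np.array(r['position'])*[640,400]);rs.append(ray(p,r['position']))
    if len(rs)>1: print(k,tri(rs))
a=cv2.resize(P[0]['color'][120:320,200:480],(560,400),interpolation=2)[:,:,::-1];b=P[1]['color'][100:300,160:440][:,:,::-1]
cv2.imwrite(sys.argv[1],np.vstack([a[:300],cv2.resize(b,(560,400))])[:600] if 0 else np.vstack([cv2.resize(P[0]['color'][120:300,220:460],(400,300),interpolation=2),cv2.resize(P[1]['color'][100:300,170:437],(400,300),interpolation=2)])[:,:,::-1])
E
python3 c.py pics/c1.png tongs tongs_grip tongs_mouth garlic_mid lemon
```

```text
7.075 [0.4444 0.0911 0.136 ] [-0.1959  0.9806 -0.    ] 0.056705698607021474 4.524812872914481
tongs 0.8 [417.28 158.8 ]
tongs 0.63 [399.488 266.68 ]
tongs [0.3572 0.0797 0.1417]
tongs_grip 0.84 [383.872 149.52 ]
tongs_grip 0.6 [388.672 218.6  ]
tongs_grip [0.4431 0.0931 0.1511]
tongs_mouth 0.67 [342.912 140.52 ]
tongs_mouth 0.91 [373.888 175.   ]
tongs_mouth [0.5337 0.1175 0.1617]
garlic_mid 0.95 [284.096 258.6  ]
garlic_mid 0.63 [225.216 201.68 ]
garlic_mid [0.516  0.4274 0.0584]
lemon 0.59 [299.904 229.32 ]
lemon 0.92 [275.392 190.8  ]
lemon [0.5405 0.3189 0.0372]
```

View pics/c1.png

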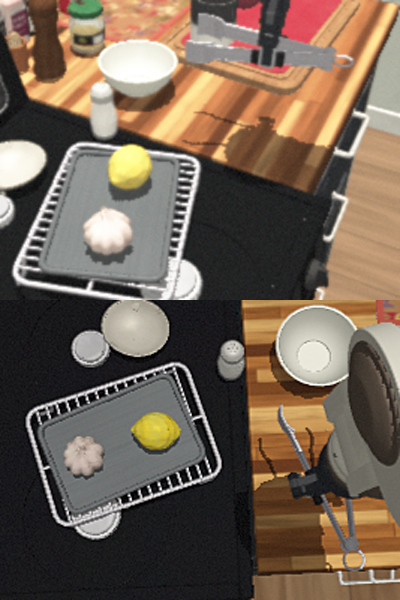

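Tongs are held level and the tray is undisturbed. I'm moving above the garlic.

Call:
carry_out([
  [-1, 15, 10],
  [-2, 45, 15],
  [-4, 80, 15],
  [-6, 115, 15],
  [-8, 150, 15],
  [-10, 185, 15],
  [-12, 220, 15],
  [-13, 255, 15],
  [-15, 285, 15],
  [-16, 300, 15],
  [-16, 305, 15],
  [-16, 305, 15],
], yaw=[0, 0, 1, 2, 3, 4, 5, 6, 6, 6, 6, 6], fingers=[57, 57, 57, 57, 57, 57, 57, 57, 57, 57, 57, 57])

```text
clock: 9.18
tcp_pos: [0.4289, 0.3959, 0.1524]
tool_rot: [0.472, -3.106, 0.0]
ft_force: [0.5, -0.7, -0.6]
gripper_width: 0.0571
grip_force: 4.5
```

```bash
python3 c.py pics/c2.png tongs tongs_grip tongs_mouth garlic_mid
```

```text
9.175 [0.4289 0.3959 0.1524] [-0.2973  0.9548 -0.0002] 0.057097737295222245 4.541796359771979
tongs 0.61 [379.328 236.52 ]
tongs_grip 0.86 [332.288 221.2  ]
tongs_grip 0.55 [253.12 194.2 ]
tongs_grip [0.4818 0.3526 0.1279]
tongs_mouth 0.59 [282.304 218.32 ]
garlic_mid 0.55 [282.816 258.6  ]
```

View pics/c2.png

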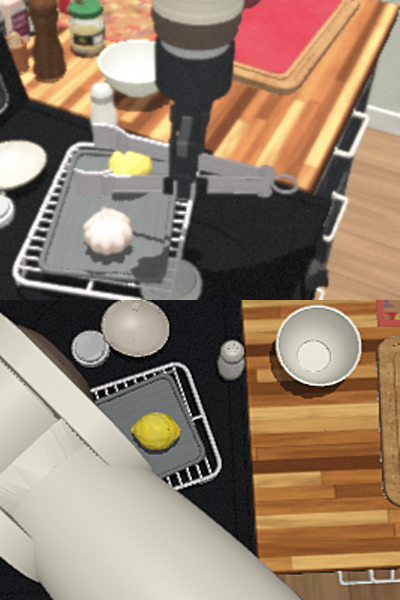

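The scene crop shows the heads at about scene pixels (277,229) and (287,201) above the garlic (284,259). The arm hides it from the top camera.

```bash
cat > d.py <<'E'
from h import *
np.set_printoptions(precision=4,suppress=True)
p=vision.read_camera("scene");st=manip.read_state();w=vision.read_camera("wrist")
for z in(.164,.169,.174): print(z,onz(*ray(p,(282.2/640,217/400)),z),onz(*ray(p,(277/640,229/400)),z),onz(*ray(p,(287/640,201/400)),z))
g=vision.place_of(p,'garlic_mid')[0];print(onz(*ray(p,g['position']),.0595))
for k,z in(('garlic_mid',.0595),('tongs_mouth',.169),('tongs',.152),('tongs_grip',.169)):
  for n,c in(('s',p),('w',w)):
    for r in vision.place_of(c,k)[:1]: print(k,n,r['score'],np.array(r['position'])*[640,400],onz(*ray(c,r['position'],st),z))
cv2.imwrite('pics/s3.png',cv2.resize(p['color'][160:290,230:400],None,fx=4,fy=4,interpolation=2)[:,:,::-1])
E
python3 d.py
```

```text
0.164 [0.5159 0.4241 0.164 ] [0.5075 0.4558 0.164 ] [0.5317 0.3801 0.164 ]
0.169 [0.5128 0.429  0.169 ] [0.5045 0.4603 0.169 ] [0.5284 0.3854 0.169 ]
0.174 [0.5096 0.4338 0.174 ] [0.5014 0.4648 0.174 ] [0.5251 0.3907 0.174 ]
[0.5121 0.4309 0.0595]
garlic_mid s 0.6 [284.288 259.88 ] [0.5121 0.4309 0.0595]
garlic_mid w 0.8 [327.168 304.88 ] [0.5143 0.4314 0.0595]
tongs_mouth s 0.58 [279.488 216.32 ] [0.518  0.4296 0.169 ]
tongs s 0.59 [376.  233.2] [0.3534 0.3723 0.152 ]
tongs w 0.75 [319.488  85.48 ] [0.3492 0.3719 0.152 ]
tongs_grip s 0.63 [336.896 223.2  ] [0.419  0.3982 0.169 ]
```

View pics/s3.png

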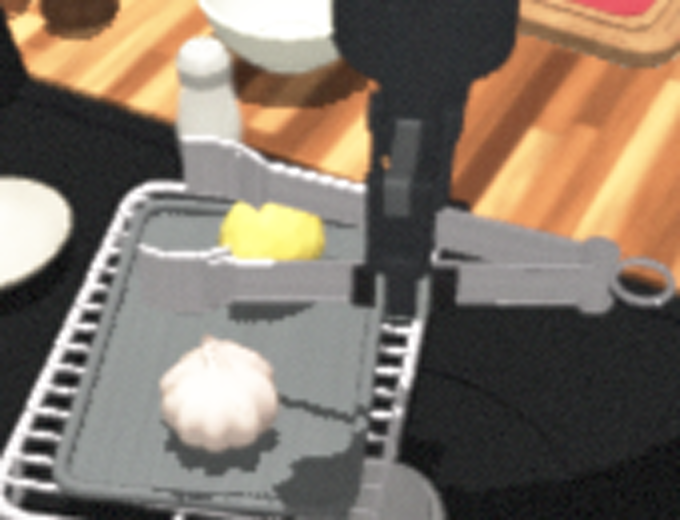

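Call:
carry_out([
  [-1, 2, -15],
  [-2, 3, -40],
  [-2, 3, -60],
  [-2, 3, -67],
  [-2, 3, -67],
  [-2, 3, -67],
], yaw=[0, 0, 0, 0, 0, 0], fingers=[57, 57, 57, 57, 57, 57])

```text
clock: 10.98
tcp_pos: [0.4272, 0.3995, 0.0861]
tool_rot: [-0.472, 3.105, 0.001]
ft_force: [0.5, 0.2, -1.0]
gripper_width: 0.0574
grip_force: 4.5
```

```bash
sed -i 's/s3.png/s4.png/; s/\.169/.102/g; s/\.152)/.085)/' d.py; python3 d.py | tail -8; python3 -c "
from plant import manip;s=manip.read_state();print(s['tcp_pos'],s['ft_force'])"
```

```text
0.102 [0.5548 0.3642 0.102 ] [0.5453 0.3999 0.102 ] [0.5727 0.3144 0.102 ]
0.174 [0.5096 0.4338 0.174 ] [0.5014 0.4648 0.174 ] [0.5251 0.3907 0.174 ]
[0.3564 0.3487 0.0595]
garlic_mid s 0.69 [373.824 259.68 ] [0.3564 0.3487 0.0595]
tongs_mouth s 0.87 [282.368 244.4  ] [0.5139 0.4318 0.102 ]
tongs s 0.96 [375.424 258.68 ] [0.3485 0.3684 0.085 ]
tongs w 0.8 [319.424  89.   ] [0.349  0.3758 0.085 ]
tongs_grip s 0.56 [332.928 251.6  ] [0.4211 0.4042 0.102 ]
[0.42687207 0.39919416 0.08529317] [ 0.15325914  0.4191348  -2.20290837]
```

View pics/s4.png

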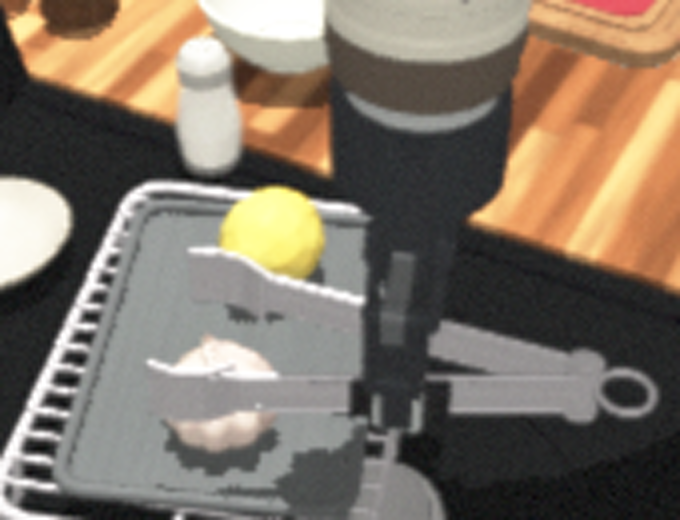

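The garlic, at about (218,395) in the crop, sits between the near head (190,390) and the far head (225,280). I'll lower the rest of the way and check for contact.

Call:
carry_out([
  [-1, 0, -10],
  [-1, 0, -20],
  [-1, 0, -30],
  [-1, 0, -38],
  [-1, 0, -38],
  [-1, 0, -38],
], yaw=[0, 0, 0, 0, 0, 0], fingers=[57, 57, 57, 57, 57, 57])

```text
clock: 12.28
tcp_pos: [0.426, 0.3993, 0.0475]
tool_rot: [-0.473, 3.106, 0.0]
ft_force: [-0.1, 0.9, -0.7]
gripper_width: 0.0569
grip_force: 4.5
```

```bash
sed -i 's/s4.png/s5.png/; s/\.102/.064/g; s/\.085)/.047)/' d.py; python3 d.py | tail -6; python3 -c "
from plant import manip;s=manip.read_state();print(s['tcp_pos'],s['ft_force'])"
```

```text
[0.5159 0.4239 0.0595]
garlic_mid s 0.69 [284.416 256.88 ] [0.5159 0.4239 0.0595]
tongs_mouth s 0.97 [282.88 256.4 ] [0.5169 0.4278 0.064 ]
tongs s 0.82 [373.184 276.12 ] [0.3454 0.378  0.047 ]
tongs w 0.66 [320.    84.68] [0.3459 0.3753 0.047 ]
tongs_grip s 0.77 [332.928 265.12 ] [0.4202 0.4027 0.064 ]
[0.42589751 0.39918892 0.04730704] [ 0.36746165 -0.65220067 -1.93033471]
```

View pics/s5.png

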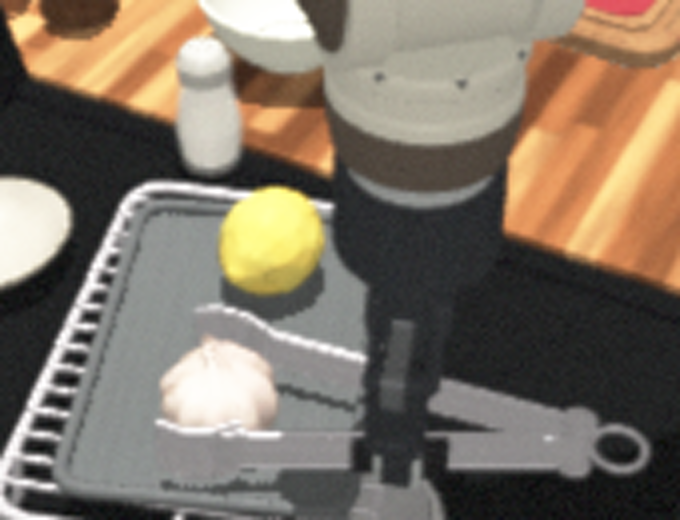

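Call:
carry_out([
  [0, 0, 0],
  [0, 0, 0],
  [0, 0, 0],
  [0, 0, 0],
  [0, 0, 0],
  [0, 0, 0],
], yaw=[0, 0, 0, 0, 0, 0], fingers=[54, 52, 50, 48, 46, 45])

```text
clock: 13.58
tcp_pos: [0.426, 0.3994, 0.0476]
tool_rot: [-0.473, 3.105, 0.001]
ft_force: [0.0, 0.2, 0.6]
gripper_width: 0.0469
grip_force: 61.9
```

Call:
carry_out([
  [0, 0, 5],
  [0, 0, 15],
  [0, 0, 30],
  [0, 0, 50],
  [0, 0, 75],
  [0, 0, 100],
  [0, 0, 120],
  [0, 0, 130],
  [0, 0, 130],
], yaw=[0, 0, 0, 0, 0, 0, 0, 0, 0], fingers=[44, 44, 44, 44, 44, 44, 44, 44, 44])

```text
clock: 14.7
tcp_pos: [0.4261, 0.3994, 0.1781]
tool_rot: [-0.472, 3.105, 0.001]
ft_force: [0.2, 0.3, -2.3]
gripper_width: 0.0468
grip_force: 61.7
```

```bash
sed -i 's/s5.png/s6.png/; s/\.064/.194/g; s/\.047)/.177)/;s/160:290/120:290/;s/.0595/.192/g;s/fx=4,fy=4/fx=3,fy=3/' d.py; python3 d.py | tail -6
```

```text
garlic_mid s 0.78 [283.52 204.8 ] [0.5132 0.4219 0.192 ]
tongs_mouth s 0.96 [281.216 206.8  ] [0.5126 0.4306 0.194 ]
tongs_mouth w 0.16 [321.6   84.68] [0.3476 0.3763 0.194 ]
tongs s 0.96 [379.52 228.2 ] [0.3454 0.3839 0.177 ]
tongs w 0.58 [319.104  82.8  ] [0.3451 0.3745 0.177 ]
tongs_grip s 0.69 [335.68 214.92] [0.419  0.4057 0.194 ]
```

View pics/s6.png

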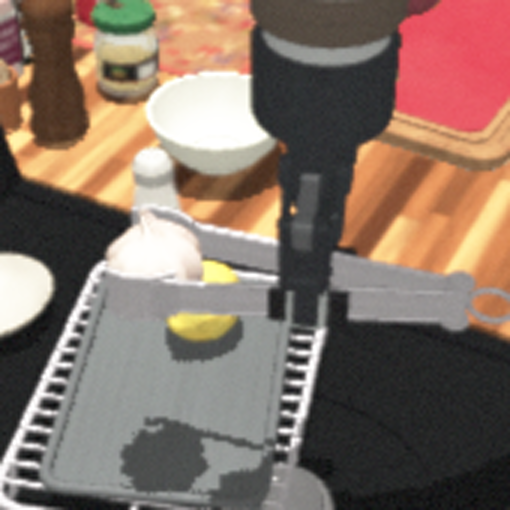

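The garlic is lifted in the tongs, at crop (155,250). Next I carry it to the bowl.

Call:
carry_out([
  [5, -10, 0],
  [14, -30, 0],
  [28, -62, 0],
  [42, -95, 0],
  [58, -130, 0],
  [74, -165, 0],
  [90, -200, 0],
  [106, -235, 0],
  [122, -270, 0],
  [138, -305, 0],
  [150, -332, 0],
  [157, -348, 0],
], yaw=[0, 0, 0, 0, 0, 0, 0, 0, 0, 0, 0, 0], fingers=[44, 44, 44, 44, 44, 44, 44, 44, 44, 44, 44, 44])

```text
clock: 16.75
tcp_pos: [0.5831, 0.0486, 0.1773]
tool_rot: [0.469, -3.106, 0.0]
ft_force: [-0.5, -0.1, -2.1]
gripper_width: 0.0465
grip_force: 61.8
```

Call:
carry_out([
  [1, -3, -4],
  [1, -3, -12],
  [1, -3, -20],
  [1, -3, -22],
  [1, -3, -22],
  [1, -3, -22],
  [1, -3, -22],
], yaw=[0, 0, 0, 0, 0, 0, 0], fingers=[44, 44, 44, 44, 44, 44, 44])

```text
clock: 17.62
tcp_pos: [0.584, 0.0483, 0.1555]
tool_rot: [-0.473, 3.105, -0.0]
ft_force: [0.3, -0.0, -1.6]
gripper_width: 0.0465
grip_force: 61.8
```

```bash
python3 c.py pics/c3.png garlic_mid tongs_mouth bowl lemon
```

```text
17.625 [0.584  0.0483 0.1555] [-0.2975  0.9547 -0.0001] 0.0465073304617163 61.7847740650177
garlic_mid 0.64 [301.312 118.32 ]
garlic_mid 0.77 [388.096 106.88 ]
garlic_mid [0.6698 0.0785 0.17  ]
tongs_mouth 0.74 [298.496 115.92 ]
tongs_mouth 0.55 [385.92 108.88]
tongs_mouth [0.6676 0.0865 0.1787]
bowl 0.57 [302.784 172.4  ]
bowl 0.79 [378.624 139.32 ]
bowl [ 0.6666  0.0712 -0.0026]
lemon 0.76 [299.072 230.2  ]
lemon 0.75 [273.024 190.   ]
lemon [0.5411 0.3237 0.0387]
```

View pics/c3.png

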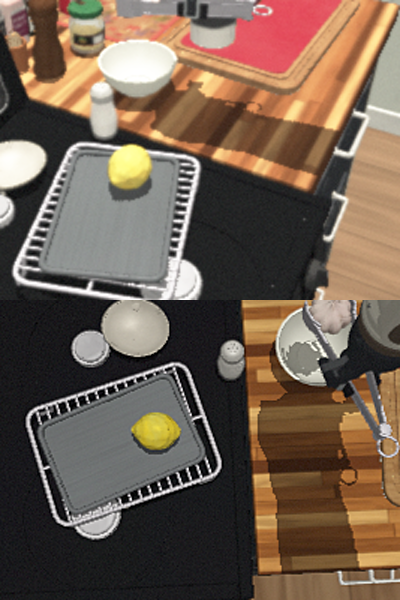

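The garlic is held in the heads over the bowl, in the lower view at (330,315). It is about 8 mm from the bowl's axis and 0.17 m up, well inside the limits, so I'm handing in.

```bash
python3 -c "
from plant import manip;print(manip.finish_job())"
```

```text
the job is handed in; nothing more can be done
None
```

I handed the job in with the garlic held in the closed tongs about 170 mm up, within about 10 mm of the bowl's axis by the camera estimates, and the lemon still on the tray; the hand-in returned no verdict.

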